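# Select the reagent bottle and start the dosing pump

## Task

Set the dosing station to draw from the red-capped bottle: with a fingertip, gently push the yellow pointer of the selector valve round until it points straight at the middle of the red-capped bottle, and only then press the blue start button on the pump all the way down and let it come up again. Do not pinch the pointer, and leave all four bottles standing where they are.

Things in the scene. Friction and masses are not known exactly. Their poses are not given: they have to be found in the camera images.
- pointer: Selector valve's pointer: yellow arm, 14 mm wide, 18 mm tall (65 to 83 mm above the bench), on a black hub 36 mm across and 24 mm tall. Origin on the valve's upright axis at the hub's underside, 62 mm above the bench; x along the arm to its tip, z up. Turns level, up to 3.0 rad each way from the station's -x, with 0.12 N m of friction; stays where left. Push gently, under 20 N.
- pointer_tip (a point): Middle of the pointer arm's outer end, 87 mm from the valve's axis and 74 mm above the bench. Same axes as the pointer. The arm starts within about 0.5 rad of the station's -x (towards the robot), both its sides free to push on.
- station: Dosing station, fixed: white round tray 350 mm across, 12 mm thick; in its middle the valve, 60 mm across up to 52 mm above the bench, under the pointer. Origin at the tray's centre on the bench; x points away from the robot, z up. Four grey bottle stands 135 mm from the centre, 0.69 and 1.89 rad to either side of x; which bottle is on which stand varies.
- bottle_red: The wanted bottle: amber glass reagent bottle with a red screw cap, 48 mm in diameter and 100 mm tall, loose, standing upright on the station's tray (12 mm above the bench), its axis 135 mm from the valve's axis. Origin at the centre of its underside, z up.
- bottle_blue: A bottle to leave alone: amber glass reagent bottle with a blue screw cap, 48 mm in diameter and 100 mm tall, loose, standing upright on the station's tray (12 mm above the bench), its axis 135 mm from the valve's axis. Origin at the centre of its underside, z up.
- bottle_green: A bottle to leave alone: amber glass reagent bottle with a green screw cap, 48 mm in diameter and 100 mm tall, loose, standing upright on the station's tray (12 mm above the bench), its axis 135 mm from the valve's axis. Origin at the centre of its underside, z up.
- bottle_white: A bottle to leave alone: amber glass reagent bottle with a white screw cap, 48 mm in diameter and 100 mm tall, loose, standing upright on the station's tray (12 mm above the bench), its axis 135 mm from the valve's axis. Origin at the centre of its underside, z up.
- start_top (a point): Centre of the top of the blue start button (28 mm in diameter), on the white pump unit, a fixed box 130 by 100 mm and 60 mm tall to the left of the station (larger y); the button is on top, towards the robot. It is pressed straight down.
- start (a joint): Travel of the start button in m (read with noise of 1 to 2 mm): 0 up, 0.006 fully down. It springs back when let go; about 5 N presses it fully down.
Not all that is in view belongs to the job. Of the things that look like the part that bears start_top, take the one that is farthest from the robot's base at the start.

How it is judged:
By the outcome, as a careful person would: the job done as asked, in the order asked, and still so for the second after the job is handed in, with the robot touching nothing.
It also fails if it takes over 56 s, if anything falls off the work surface, if the arm or the gripper's body presses on something with over 40 N, if the wrist force passes 120 N, or if a joint passes its speed limit or range.

## Robot

A 7-joint arm with a two-finger parallel gripper is mounted at the origin on the work surface. World frame = base frame: x ahead of the robot, y to its left, z up, the work surface at z = 0. Lengths are in m, angles in rad, forces in N, time in s.
With the tool pointing down it reaches from about 0.4 to 0.85 m from the base axis. Payload 4.5 kg.
Tool frame: the origin (TCP) lies where the fingers leave the gripper's body, on its centre line; the fingertips stand 64 mm ahead of it and the grasp point (between the pads) lies 45 mm ahead of it; z points along the fingers, y is the line along which they close (so a half turn about z gives the same grasp; the last joint's range is limited). The gripper opens to 88 mm and grips with 3 to 60 N. Pads are 18 mm wide; open, the fingers measure 123 mm over their backs; the gripper's body (75 mm by 187 mm) begins 45 mm behind the grasp point.
Start: joints at [1.228, 0.689, -0.195, 1.565, 0.157, 0.902, -0.215], TCP at [0.23, -0.581, 0.303] pointing down, gripper open.
Joint ranges: [-3.01, 3.01], [-0.46, 2.08], [-1.47, 1.51], [0.13, 2.56], [-1, 4.14], [0.04, 2.09], [-2.66, 2.66]. Speed limits (rad/s): [2.57, 2.57, 3.14, 3.14, 3.14, 3.14, 3.14].

## Interface

Orientations are given as a unit quaternion [x, y, z, w].
In Python, from plant import r gives the robot as it stands.
- The arm moves only by the tool play_rows, never from a script. Its arguments are lists of equal length, an entry for each row: "translation": the shift along the tool's x, y, z in m, a list of three; "delta_rot": the turn, a rotation vector about the tool's x, y, z in degrees, a list of three; "grip": the opening, from -1 (shut) to 1 (fully open). In form: {"translation": [[x, y, z], ...], "delta_rot": [[rx, ry, rz], ...], "grip": [grip, ...]}. A call has 1 to 20 rows; each row shifts and turns the commanded pose from where the row before left it, along the tool's axes as they then stand; what a row does not reach is not made up. A row lasts 1/8 s, in which the tool goes at most 62.5 mm and 10.7 degrees, less where a joint would pass 70% of its speed; a pose out of reach is approached as far as the arm can. A call with a gripper value outside its range is refused whole. The fingers move at their own pace and stop on an object; "squeeze" is the grip in N (left out, the last holds). Time passes only in rows, so rows that do not move let the fingers close. It gives the time, the measured TCP pose, the force, the opening and the grip force at its end, in the units of the state.
- r.get_state(): the state, without advancing time (a new reading comes with each control period).
- r.snapshot(name): name is "scene" or "side" or "wrist"; returns the picture (384x512x3 uint8, blue, green, red); there is no depth.
- r.get_calibration(name): a dict with "intrinsics" (3x3 intrinsics, pixels), "eye" and "rotation" of the camera in the world. Camera axes: x right, y up, looking along -z (the intrinsics and any distortion apply to the point x, -y, -z); pixel columns grow to the right and rows downward; lengths in m; the calibration is good to about 2 mm. A picture is of the moment at which its call begins: read the wrist's pose just before it. get_calibration takes no time and is no camera call; for the wrist camera it gives the pose at the moment of the call.
- r.finish_job(): hands the job in; it is judged then, once.
Trained networks look in the newest picture that a camera, given by its name, has taken for a name from the list of things; names that differ only in an ending like _2 or _b are one class to them, and where a whole thing is asked for, a point or a joint stands for the part that bears it (a point fixed in the world has none). Each returns a list of dicts, best first, with "confidence" (0 to 1); they miss things now and then, are a little off and sometimes report something else, mostly with a low value. They report only what shows in the picture. A call takes as long as a camera call. They do not tell look-alikes from the thing itself.
- r.look_for(camera, target): "point" ([x, y, z] in m, in world coordinates, good to about 4 mm: the middle of the surface that is visible of it).
- r.silhouettes(camera, target): "pixels" (384x512 bool, what is visible of it).
The state is a dict: "clock": time; "q": joint angles; "qd": joint speeds; "joint_torque": joint torques, N m; "tool_pos": TCP position; "eef_rot": TCP orientation; "contact_force": force on the tool from outside, world axes, zero at the start; "moment": the same for the moment, N m; "opening": opening from 0.0 (shut) to 1.0 (fully open); "finger_force": force on a finger pad.
Only numpy, scipy, OpenCV 4.12 (cv2) and the standard library are available. Lean on these libraries where they do the work, as an engineer would, in place of code of your own. Each camera call takes 0.05 s, during which the arm holds its last target. There are 200 camera calls.

## Working session

There is one attempt and no reset: what is moved stays moved. The work goes in short steps, Python scripts to look and compute and a tool call to move; the robot and the scene stay as the last step left them, time stands still between calls to the robot, and variables do not carry over. Pictures are saved under pics/ and viewed, at most 10 in all, crops included, and the job is handed in when it is done.

Besides the shell and the picture viewer there is one more tool, called after "Call:" as a command line: name --argument value ..., lists and objects as JSON in quotes. play_rows: Moves the arm, as the interface text tells. Its arguments: {"type":"object","properties":{"translation":{"type":"array","items":{"type":"array","items":{"type":"number"}}},"delta_rot":{"type":"array","items":{"type":"array","items":{"type":"number"}}},"grip":{"type":"array","items":{"type":"number"}},"squeeze":{"type":"number"}},"required":["translation","delta_rot","grip"]}

```bash
mkdir -p pics
cat > h.py <<'E'
import numpy as np, cv2
from plant import r
def ray(cam,u,v):
    c=r.get_calibration(cam);K=np.array(c["intrinsics"]);R=np.array(c["rotation"]);
    d=np.linalg.inv(K)@[u,v,1];d=R@np.array([d[0],-d[1],-d[2]]);return np.array(c["eye"]),d
def atz(cam,u,v,z):
    e,d=ray(cam,u,v);return e+d*(z-e[2])/d[2]
def proj(cam,p):
    c=r.get_calibration(cam);K=np.array(c["intrinsics"]);R=np.array(c["rotation"])
    q=R.T@(np.array(p)-c["eye"]);q=K@[q[0],-q[1],-q[2]];return q[:2]/q[2]
E
python3 - <<'E'
from h import *
s=r.get_state();print({k:np.round(v,3).tolist() for k,v in s.items()})
a=r.snapshot("scene");cv2.imwrite("pics/a.png",a)
b=r.snapshot("side");cv2.imwrite("pics/b.png",b)
c=r.get_calibration("scene");print(c)
for cam in("scene","side"):
  for t in("pointer","pointer_tip","bottle_red","bottle_blue","bottle_green","bottle_white","station","start_top"):
    print(cam,t,[(np.round(d["point"],3).tolist(),round(d["confidence"],2)) for d in r.look_for(cam,t)][:4])
E
```

```text
{'clock': 0.0, 'q': [1.228, 0.69, -0.194, 1.566, 0.157, 0.903, -0.215], 'qd': [-0.001, 0.001, -0.001, -0.001, -0.001, 0.001, -0.001], 'joint_torque': [0.0, -52.755, -1.267, -15.342, -0.053, 0.006, 0.0], 'tool_pos': [0.23, -0.581, 0.302], 'eef_rot': [0.982, 0.187, -0.0, -0.001], 'contact_force': [-0.524, 0.287, 0.204], 'moment': [0.009, -0.076, 0.018], 'finger_force': 0.0, 'opening': 1.001}
{'intrinsics': array([[425.70220593,   0.        , 251.98264535],
       [  0.        , 425.70220593, 193.19331307],
       [  0.        ,   0.        ,   1.        ]]), 'eye': array([1.45837871, 0.03480491, 0.85244729]), 'rotation': array([0.31186654, 0.29985103, 0.64080913, 0.63418631])}
scene pointer [([0.567, -0.016, 0.083], 0.48)]
scene pointer_tip [([0.565, -0.011, 0.079], 0.6)]
scene bottle_red [([0.705, -0.058, 0.068], 0.8)]
scene bottle_blue [([0.496, 0.095, 0.07], 0.77)]
scene bottle_green [([0.654, 0.103, 0.069], 0.74)]
scene bottle_white [([0.578, -0.143, 0.067], 0.7)]
scene station [([0.596, -0.007, 0.012], 0.7)]
scene start_top [([0.247, 0.34, 0.079], 0.59), ([0.439, 0.271, 0.08], 0.39), ([0.577, -0.143, 0.071], 0.38)]
side pointer [([0.539, -0.005, 0.078], 0.56)]
side pointer_tip [([0.539, -0.01, 0.082], 0.87)]
side bottle_red [([0.676, -0.043, 0.06], 0.87)]
side bottle_blue [([0.478, 0.113, 0.063], 0.58)]
side bottle_green [([0.629, 0.114, 0.064], 0.88)]
side bottle_white [([0.552, -0.131, 0.065], 0.6)]
side station [([0.517, 0.006, 0.02], 0.59)]
side start_top [([0.433, 0.274, 0.081], 0.75), ([0.236, 0.347, 0.082], 0.64)]
```

View pics/a.png

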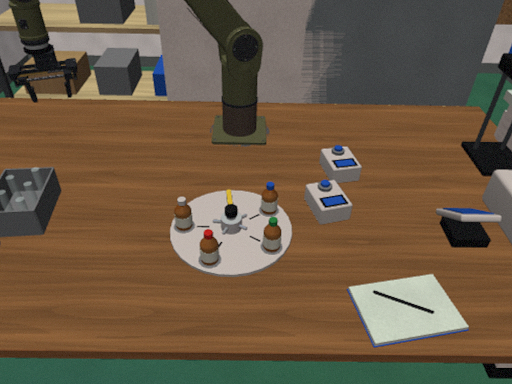

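View pics/b.png

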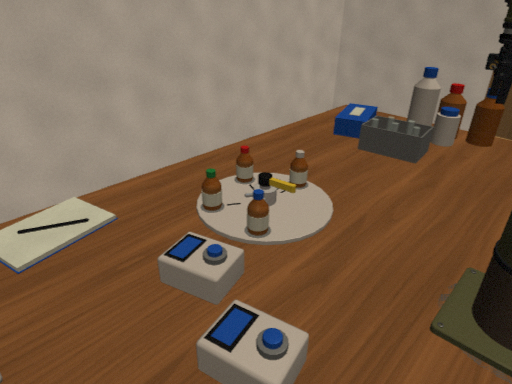

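The scene view shows bottle caps at white (182,201), red (208,234), green (273,222) and blue (270,187), with the yellow arm near (230,197). Two pump boxes have buttons at (325,185) and (338,150). The one at (325,185), about (0.436, 0.272), is the farther from the base. The side view agrees: caps at red (245,150), white (300,154), green (211,174) and blue (258,196), and the arm at (282,185).

```bash
sed -i 's/^from plant/from scipy.spatial.transform import Rotation as Ro\nfrom plant/; s/R=np.array(c\["rotation"\])/R=Ro.from_quat(c["rotation"]).as_matrix()/' h.py
cat > m.py <<'E'
from h import *
from scipy.optimize import least_squares
im={c:cv2.imread(f"pics/{n}.png") for c,n in(("scene","a"),("side","b"))}
hsv={c:cv2.cvtColor(i,cv2.COLOR_BGR2HSV) for c,i in im.items()}
seed={"red":((208,234),(245,150)),"blue":((270,187),(258,196)),"green":((273,222),(211,174)),"white":((182,201),(300,154)),"button":((325,185),(215,250))}
rng={"red":[(0,150,80),(6,255,255)],"blue":[(105,120,60),(125,255,255)],"green":[(55,120,40),(85,255,255)],"white":[(0,0,150),(179,40,255)],"button":[(105,120,60),(125,255,255)]}
def tri(px):
    A=np.zeros((3,3));b=np.zeros(3)
    for c,(u,v) in px.items():
        e,d=ray(c,u,v);d/=np.linalg.norm(d);P=np.eye(3)-np.outer(d,d);A+=P;b+=P@e
    return np.linalg.solve(A,b)
for k in seed:
    px={}
    for c,s in zip(("scene","side"),seed[k]):
        m=cv2.inRange(hsv[c],*map(np.array,rng[k]));w=np.zeros_like(m);cv2.circle(w,s,11,255,-1);m&=w
        y,x=np.nonzero(m);px[c]=(x.mean()+0,y.mean()+0) if len(x) else s
    p=tri(px);print(k,{c:np.round(q,1).tolist() for c,q in px.items()},p.round(4),atz("scene",*px["scene"],.104)[:2].round(4),atz("side",*px["side"],.104)[:2].round(4))
for c in im:
    m=cv2.inRange(hsv[c],np.array((20,150,80)),np.array((32,255,255)));y,x=np.nonzero(m)
    P=np.array([atz(c,u,v,.08)[:2] for u,v in zip(x,y)])
    print(c,len(x),x.min(),x.max(),y.min(),y.max(),P.mean(0).round(4),P.min(0).round(3),P.max(0).round(3))
    w,V=np.linalg.eigh(np.cov(P.T));print(V[:,1],np.sqrt(w*12))
    m=r.silhouettes(c,"station")[0]["pixels"].astype(np.uint8)
    ct=max(cv2.findContours(m,0,1)[0],key=cv2.contourArea)[:,0];h=cv2.convexHull(ct)[:,0]
    Q=np.array([atz(c,u,v,.01)[:2] for u,v in h])
    f=least_squares(lambda t:np.hypot(*(Q-t[:2]).T)-t[2],[.57,-.02,.175],loss="soft_l1",f_scale=.003);print("tray",c,f.x.round(4),len(Q))
E
python3 m.py
```

```text
red {'scene': [207.6, 234.1], 'side': [244.3, 149.2]} [ 0.6905 -0.062   0.102 ] [ 0.6916 -0.0626] [ 0.6863 -0.0566]
blue {'scene': [270.0, 185.5], 'side': [257.9, 194.2]} [0.4872 0.1007 0.1025] [0.4886 0.1001] [0.4852 0.1035]
green {'scene': [272.8, 221.2], 'side': [210.4, 172.6]} [0.6398 0.1033 0.1028] [0.6403 0.1026] [0.6377 0.106 ]
white {'scene': [184.9, 200.9], 'side': [300, 154]} [ 0.5587 -0.1373  0.1022] [ 0.5636 -0.135 ] [ 0.5573 -0.1383]
button {'scene': [324.9, 183.0], 'side': [214.3, 250.2]} [0.4347 0.27   0.075 ] [0.4723 0.2607] [0.4055 0.2946]
scene 70 23 231 73 204 [ 0.4409 -0.0951] [-0.32  -0.943] [ 0.546 -0.01 ]
[0.67299928 0.73964314] [0.05017399 1.19208845]
tray scene [ 0.5711 -0.0111  0.1757] 42
side 223 208 490 67 192 [ 0.5085 -0.0143] [ 0.465 -2.284] [0.703 0.06 ]
[-0.04331136  0.99906162] [0.09706593 0.53098705]
tray side [ 0.561  -0.001   0.1769] 37
```

Call:
play_rows --translation '[[0.036,-0.03,0],[0.036,-0.03,0],[0.036,-0.03,0],[0.036,-0.03,0],[0.036,-0.03,0],[0.036,-0.03,0],[0.036,-0.03,0],[0.036,-0.03,0],[0.036,-0.03,0],[0.036,-0.03,0],[0.036,-0.03,0],[0.036,-0.03,0],[0,0,0],[0,0,0]]' --delta_rot '[[0,0,0],[0,0,0],[0,0,0],[0,0,0],[0,0,0],[0,0,0],[0,0,0],[0,0,0],[0,0,0],[0,0,0],[0,0,0],[0,0,0],[0,0,0],[0,0,0]]' --grip '[-1,-1,-1,-1,-1,-1,-1,-1,-1,-1,-1,-1,-1,-1]'

```text
clock: 2.75
tool_pos: [0.4988, -0.0882, 0.3026]
eef_rot: [0.982, 0.187, -0.0, 0.0]
contact_force: [-0.3, -0.6, -0.3]
opening: 0.008
finger_force: 0.0
```

Run:
```python
from h import *
s=r.get_state();print(s["q"],s["tool_pos"],s["eef_rot"],s["opening"],s["contact_force"])
R=Ro.from_quat(s["eef_rot"]).as_matrix();print(R.round(3))
c=r.get_calibration("wrist");print(c);print("cam in tool",R.T@(c["eye"]-s["tool_pos"]))
cv2.imwrite("pics/c.png",r.snapshot("wrist"))
for p in([.57,-.015,.08],[.69,-.06,.1],[.435,.27,.08]):print(proj("wrist",p))
```

```text
[ 0.17119562  0.5350691  -0.13665171  1.91927193  0.11010564  0.69497859
 -1.22567904] [ 0.49878485 -0.08816206  0.30264306] [ 9.82340774e-01  1.87099694e-01 -4.19397614e-04  3.63172172e-04] 0.007574060471732691 [-0.27119354 -0.55932906 -0.31213696]
[[ 0.93   0.368 -0.001]
 [ 0.368 -0.93  -0.001]
 [-0.001  0.001 -1.   ]]
{'intrinsics': array([[296.69578185,   0.        , 253.53829418],
       [  0.        , 296.69578185, 188.65737951],
       [  0.        ,   0.        ,   1.        ]]), 'eye': array([ 0.56406014, -0.06298546,  0.38352917]), 'rotation': array([-0.11430425,  0.0780183 , -0.55653911,  0.8192142 ])}
cam in tool [ 0.06988222  0.00062576 -0.08095289]
[208.88363389  78.50726508]
[306.59460607 -48.55996603]
[-110.67214609  101.26462538]
```

View pics/c.png

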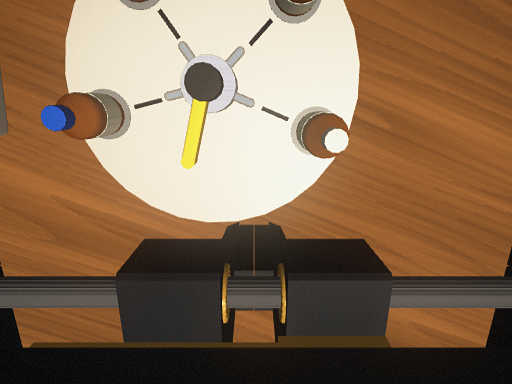

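The wrist view shows the hub top at (204,82) and the yellow arm running down to its end at (188,163). The white cap is at (337,140) and the blue cap at (57,118); red is out of view.

```bash
cat > w.py <<'E'
from h import *
from scipy.optimize import least_squares
def meas(im,red=False):
    h=cv2.cvtColor(im,cv2.COLOR_BGR2HSV)
    m=cv2.inRange(h,np.array((20,150,80)),np.array((34,255,255)))
    n,l,st,_=cv2.connectedComponentsWithStats(m);i=1+st[1:,4].argmax()
    y,x=np.nonzero(l==i)
    P=np.array([atz("wrist",u,v,.083)[:2] for u,v in zip(x,y)]);w,V=np.linalg.eigh(np.cov(P.T));d=V[:,1]
    return P,d,np.sqrt(12*w)
def blob(im,lo,hi,z,near=None,rad=40):
    h=cv2.cvtColor(im,cv2.COLOR_BGR2HSV);m=cv2.inRange(h,np.array(lo),np.array(hi))
    if near is not None:
        w=np.zeros_like(m);cv2.circle(w,tuple(int(a) for a in near),rad,255,-1);m&=w
    n,l,st,_=cv2.connectedComponentsWithStats(m);i=1+st[1:,4].argmax();
    ct=max(cv2.findContours((l==i).astype(np.uint8),0,1)[0],key=cv2.contourArea)
    (u,v),R=cv2.minEnclosingCircle(ct);y,x=np.nonzero(l==i)
    return (x.mean(),y.mean(),R),atz("wrist",x.mean(),y.mean(),z)[:2]
E
python3 - <<'E'
from w import *
im=cv2.imread("pics/c.png")
P,d,L=meas(im);print("arm",P.mean(0),d,L,"ang",np.arctan2(d[1],d[0]))
hub=blob(im,(0,0,0),(179,255,75),.086,(204,80),24);print("hub",hub)
for k,lo,hi,nr in(("white",(0,0,190),(179,60,255),(337,140)),("blue",(105,150,80),(125,255,255),(57,118))):
    print(k,blob(im,lo,hi,.112,nr,14))
B={"red":([.6905,-.062],-.69),"blue":([.4872,.1007],1.89),"green":([.6398,.1033],.69),"white":([.5587,-.1373],-1.89)}
def f(t):return np.concatenate([np.array(b)-t[:2]-.135*np.array([np.cos(t[2]+a),np.sin(t[2]+a)]) for b,a in B.values()])
s=least_squares(f,[.57,-.01,0]);print("station",s.x,s.fun.round(4))
c=s.x[:2];e=P-c;print("arm dir from c",np.arctan2(*(P.mean(0)-c)[::-1]),"far",np.hypot(*e.T).max())
E
```

```text
arm [ 0.51593743 -0.0183212 ] [-0.99305698 -0.11763429] [0.01491797 0.06793724] ang -3.0236853598319504
hub ((np.float64(218.83823529411765), np.float64(86.04411764705883), 15.66055965423584), array([ 0.56698627, -0.0269642 ]))
white ((np.float64(336.0022522522523), np.float64(140.3355855855856), 12.445328712463379), array([ 0.56178984, -0.14504064]))
blue ((np.float64(54.347533632286996), np.float64(118.37668161434978), 13.479740142822266), array([0.48718456, 0.09707249]))
station [ 0.5644217  -0.00751673  0.28535323] [ 0.002  -0.0013 -0.0005 -0.0029 -0.0003 -0.0009 -0.0012  0.0051]
arm dir from c -2.922330474289706 far 0.08634999779784774
```

Call:
play_rows --translation '[[0.03,-0.005,0],[0.03,-0.005,0],[0.03,-0.005,0],[0,0,0],[0,0,0]]' --delta_rot '[[0,0,5],[0,0,5],[0,0,4],[0,0,0],[0,0,0]]' --grip '[-1,-1,-1,-1,-1]' --squeeze 20

```text
clock: 3.42
tool_pos: [0.5796, -0.0493, 0.3025]
eef_rot: [0.998, 0.065, -0.001, 0.0]
contact_force: [0.2, -0.3, -0.4]
opening: 0.003
finger_force: 0.0
```

Run:
```python
from h import *
s=r.get_state();print(s["q"],s["tool_pos"],s["eef_rot"])
im=r.snapshot("wrist");cv2.imwrite("pics/d.png",im)
cv2.imwrite("pics/d2.png",cv2.resize(im,(800,600)))
```

```text
[ 0.03596047  0.6279875  -0.05233287  1.70365408  0.04383095  0.81303269
 -1.47650464] [ 0.57962281 -0.04931461  0.30245023] [ 9.97858646e-01  6.53977922e-02 -1.00548950e-03  4.89348184e-04]
```

View pics/d2.png

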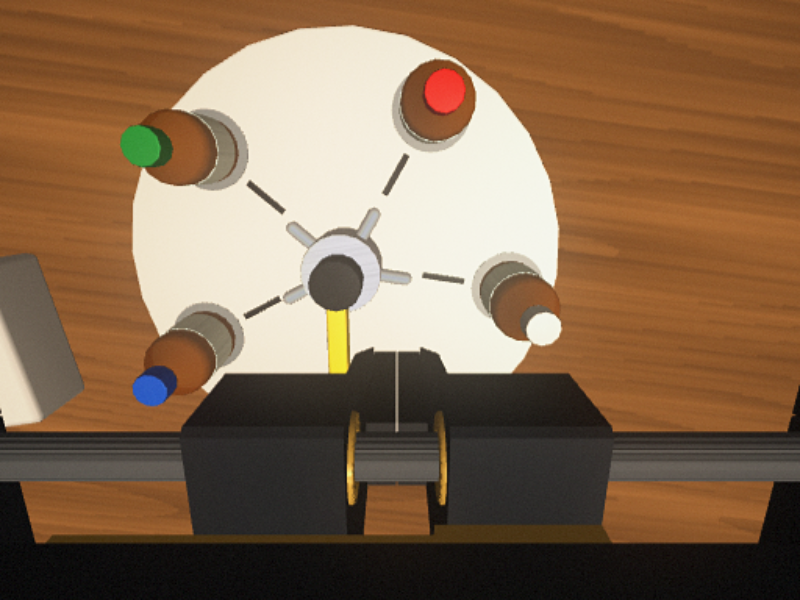

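All four caps show (800-px scale): red (444,91), green (141,146), blue (152,389), white (543,329). The hub top is at (336,283) and the tray is in full view.

Run:
```python
from w import *
im=cv2.imread("pics/d.png");k=1/1.5625
h=blob(im,(0,0,0),(179,255,85),.086,(336*k,282*k),18);print("hub",h)
C={}
for n,lo,hi,p in(("red",(0,150,80),(8,255,255),(444,91)),("green",(55,120,40),(85,255,255),(141,146)),("blue",(105,130,60),(125,255,255),(152,389)),("white",(0,0,170),(179,60,255),(543,329))):
    q,C[n]=blob(im,lo,hi,.112,(p[0]*k,p[1]*k),15);print(n,np.round(q,1),C[n].round(4))
A={"red":-.69,"blue":1.89,"green":.69,"white":-1.89}
f=lambda t:np.concatenate([C[n]-t[:2]-.135*np.array([np.cos(t[2]+a),np.sin(t[2]+a)]) for n,a in A.items()])
s=least_squares(f,[.57,-.01,.28]);print("station",s.x,s.fun.round(4))
# tray circle: white pixels hull
hs=cv2.cvtColor(im,cv2.COLOR_BGR2HSV);m=cv2.inRange(hs,np.array((0,0,150)),np.array((179,70,255)));
n,l,st,_=cv2.connectedComponentsWithStats(m);i=1+st[1:,4].argmax();y,x=np.nonzero(l==i)
H=cv2.convexHull(np.c_[x,y].astype(np.int32))[:,0];Q=np.array([atz("wrist",u,v,.012)[:2] for u,v in H if v<225])
g=least_squares(lambda t:np.hypot(*(Q-t[:2]).T)-.175,[.57,-.01],loss="soft_l1",f_scale=.002);print("tray",g.x,np.abs(g.fun).mean())
P,d,L=meas(im);print("arm",P.mean(0),d,np.arctan2(d[1],d[0]),L)
for c in(h[1],s.x[:2],g.x):print(c,"red ang",np.arctan2(*(C["red"]-c)[::-1]),np.hypot(*(C["red"]-c)))
```

```text
hub ((np.float64(212.53150684931506), np.float64(180.47397260273974), 17.70123863220215), array([ 0.56793874, -0.00857038]))
red [284.1  57.9  14.9] [ 0.6894 -0.0614]
green [89.8 93.1 14.1] [0.6393 0.102 ]
blue [ 97.1 249.   13.6] [0.4885 0.0976]
white [347.  210.4  13.3] [ 0.5623 -0.1438]
station [ 0.56537947 -0.01048107  0.29895049] [-0.0008  0.0006  0.0014 -0.002  -0.0003 -0.0003 -0.0003  0.0017]
tray [ 0.56300518 -0.0117556 ] 0.0022899829452968615
arm [ 0.52553612 -0.01603754] [-0.9921018  -0.12543531] -3.015826059093604 [0.01483878 0.04661425]
[ 0.56793874 -0.00857038] red ang -0.4098798832043601 0.13246279342124143
[ 0.56537947 -0.01048107] red ang -0.3892015576266732 0.13407733352294043
[ 0.56300518 -0.0117556 ] red ang -0.3738840530092168 0.13580636412906738
```

Call:
play_rows --translation '[[-0.0236,-0.0255,0],[-0.0236,-0.0255,0],[-0.0236,-0.0255,0],[0,0,0.04],[0,0,0.04],[0,0,0.04],[0,0,0.03],[0,0,0.0165],[0,0,0],[0,0,0]]' --delta_rot '[[0,0,0],[0,0,0],[0,0,0],[0,0,0],[0,0,0],[0,0,0],[0,0,0],[0,0,0],[0,0,0],[0,0,0]]' --grip '[-1,-1,-1,-1,-1,-1,-1,-1,-1,-1]'

```text
clock: 4.72
tool_pos: [0.5007, 0.0184, 0.1371]
eef_rot: [0.998, 0.066, 0.0, 0.0]
contact_force: [-0.9, 0.3, 0.6]
opening: 0.004
finger_force: 0.0
```

Run:
```python
from h import *
im=r.snapshot("wrist");cv2.imwrite("pics/e.png",im)
```

```text
(no output)
```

View pics/e.png

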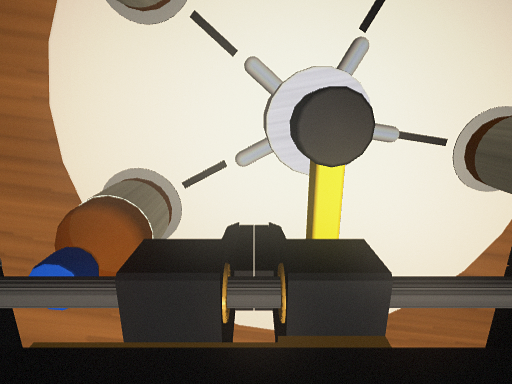

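The hub is at (333,126) and the arm runs down to (325,240), right of the closed fingers with a clear gap. Now I push.

Call:
play_rows --translation '[[0,0.006,0.001],[0,0.006,0.001],[-0.0019,0.0055,0],[-0.0019,0.0055,0],[-0.0019,0.0055,0],[-0.0019,0.0055,0],[0,0,0]]' --delta_rot '[[0,0,0],[0,0,0],[0,0,-5],[0,0,-5],[0,0,-5],[0,0,-5],[0,0,0]]' --grip '[-1,-1,-1,-1,-1,-1,-1]'

```text
clock: 5.65
tool_pos: [0.5009, -0.0167, 0.1344]
eef_rot: [0.971, 0.238, 0.0, 0.0]
contact_force: [-0.3, 0.1, 1.4]
opening: 0.003
finger_force: 0.0
```

```bash
cat > chk.py <<'E'
from w import *
s=r.get_state();c=np.array([.5655,-.0105]);R=Ro.from_quat(s["eef_rot"]).as_matrix()
print(s["clock"],s["tool_pos"].round(4),"yaw",np.arctan2(R[1,0],R[0,0]).round(3),"f",s["contact_force"].round(1),"c in tool",(R[:2,:2].T@(c-s["tool_pos"][:2])).round(4),"q",s["q"].round(2),s["opening"].round(3))
im=r.snapshot("wrist");P,d,L=meas(im);d=d*np.sign(d@(P.mean(0)-c));print("arm",P.mean(0).round(4),np.arctan2(d[1],d[0]).round(3),np.arctan2(*(P.mean(0)-c)[::-1]).round(3),L.round(3))
E
python3 chk.py
```

```text
Traceback (most recent call last):
  File "chk.py", line 3, in <module>
    print(s["clock"],s["tool_pos"].round(4),"yaw",np.arctan2(R[1,0],R[0,0]).round(3),"f",s["contact_force"].round(1),"c in tool",(R[:2,:2].T@(c-s["tool_pos"][:2])).round(4),"q",s["q"].round(2),s["opening"].round(3))
                                                                                                                                                                                                 ^^^^^^^^^^^^^^^^^^
AttributeError: 'float' object has no attribute 'round'
```

```bash
sed -i 's/,s\["opening"\].round(3)//' chk.py; python3 chk.py
```

```text
5.65 [ 0.5009 -0.0167  0.1344] yaw 0.48 f [-0.3  0.1  1.4] c in tool [0.0602 0.0244] q [-0.    0.82 -0.09  2.06  0.26  0.27 -1.4 ]
arm [ 0.5336 -0.0247] -2.695 -2.722 [0.014 0.036]
```

Call:
play_rows --translation '[[-0.0019,0.0055,0],[-0.0019,0.0055,0],[-0.0019,0.0055,0],[-0.0019,0.0055,0],[-0.0019,0.0055,0],[-0.0019,0.0055,0],[-0.0019,0.0055,0],[-0.0019,0.0055,0],[-0.0019,0.0055,0],[-0.0019,0.0055,0],[-0.0019,0.0055,0],[0,0,0]]' --delta_rot '[[0,0,-5],[0,0,-5],[0,0,-5],[0,0,-5],[0,0,-5],[0,0,-5],[0,0,-5],[0,0,-5],[0,0,-5],[0,0,-5],[0,0,-5],[0,0,0]]' --grip '[-1,-1,-1,-1,-1,-1,-1,-1,-1,-1,-1,-1]'

```text
clock: 7.2
tool_pos: [0.5345, -0.0676, 0.134]
eef_rot: [0.752, 0.659, -0.0, -0.0]
contact_force: [-0.2, 0.1, 0.1]
opening: 0.005
finger_force: 0.1
```

```bash
python3 chk.py
```

```text
7.2 [ 0.5345 -0.0676  0.134 ] yaw 1.439 f [-0.2  0.1  0.1] c in tool [0.0607 0.0233] q [ 0.25  0.86 -0.36  1.94  0.65  0.45 -0.72]
arm [ 0.559  -0.0445] -1.728 -1.76 [0.014 0.037]
```

Call:
play_rows --translation '[[-0.0019,0.0055,0],[-0.0019,0.0055,0],[-0.0019,0.0055,0],[-0.0019,0.0055,0],[-0.0019,0.0055,0],[-0.0019,0.0055,0],[-0.0019,0.0055,0],[-0.0019,0.0055,0],[-0.0019,0.0055,0],[-0.0019,0.0055,0],[-0.0019,0.0055,0],[-0.0019,0.0055,0],[0,0,0]]' --delta_rot '[[0,0,-5],[0,0,-5],[0,0,-5],[0,0,-5],[0,0,-5],[0,0,-5],[0,0,-5],[0,0,-5],[0,0,-5],[0,0,-5],[0,0,-5],[0,0,-5],[0,0,0]]' --grip '[-1,-1,-1,-1,-1,-1,-1,-1,-1,-1,-1,-1,-1]'

```text
clock: 8.88
tool_pos: [0.6009, -0.0663, 0.1338]
eef_rot: [0.322, 0.947, -0.0, -0.001]
contact_force: [-0.8, -0.2, -0.3]
opening: 0.004
finger_force: 0.3
```

```bash
python3 chk.py
```

```text
8.875 [ 0.6009 -0.0663  0.1338] yaw 2.486 f [-0.8 -0.2 -0.3] c in tool [0.062  0.0227] q [ 0.4   0.98 -0.68  1.73  0.86  0.76  0.19]
arm [ 0.5919 -0.0333] -0.667 -0.713 [0.015 0.038]
```

Call:
play_rows --translation '[[-0.0014,0.0044,0],[-0.0014,0.0044,0],[-0.0014,0.0044,0],[0,0,0],[0,-0.01,0],[0,-0.01,0],[0,0,-0.05],[0,0,-0.05],[0,0,-0.05],[0,0,0],[0,0,0]]' --delta_rot '[[0,0,-4],[0,0,-4],[0,0,-4],[0,0,0],[0,0,0],[0,0,0],[0,0,0],[0,0,0],[0,0,0],[0,0,0],[0,0,0]]' --grip '[-1,-1,-1,-1,-1,-1,-1,-1,-1,-1,-1]'

```text
clock: 10.3
tool_pos: [0.6029, -0.0765, 0.2836]
eef_rot: [0.221, 0.975, -0.001, -0.0]
contact_force: [-0.0, -0.1, -1.0]
opening: 0.008
finger_force: 0.0
```

```bash
python3 chk.py
```

```text
10.3 [ 0.6029 -0.0765  0.2836] yaw 2.697 f [-0.  -0.1 -1. ] c in tool [0.0622 0.0435] q [ 0.51  0.81 -0.87  1.62  0.7   1.05  0.55]
arm [ 0.6081 -0.0335] -0.467 -0.496 [0.015 0.067]
```

Call:
play_rows --translation '[[-0.04,0.01,-0.02],[-0.04,0.02,-0.02],[-0.04,0.01,-0.02],[0,0,0],[0,0,0]]' --delta_rot '[[0,0,0],[0,0,0],[0,0,0],[0,0,0],[0,0,0]]' --grip '[-1,-1,-1,-1,-1]'

```text
clock: 10.98
tool_pos: [0.7279, -0.0907, 0.3419]
eef_rot: [0.219, 0.976, -0.001, -0.002]
contact_force: [0.2, -0.6, -0.6]
opening: 0.007
finger_force: 0.0
```

```bash
python3 chk.py
python3 - <<'E'
from h import *
im=r.snapshot("wrist");cv2.imwrite("pics/f.png",im)
cv2.imwrite("pics/f2.png",cv2.resize(im,(800,600)))
E
```

```text
10.975 [ 0.7279 -0.0907  0.3419] yaw 2.699 f [ 0.2 -0.6 -0.6] c in tool [0.1811 0.0029] q [ 0.39  0.92 -0.86  1.1   0.66  1.38  0.76]
arm [ 0.6099 -0.0333] -0.474 -0.473 [0.013 0.069]
```

View pics/f2.png

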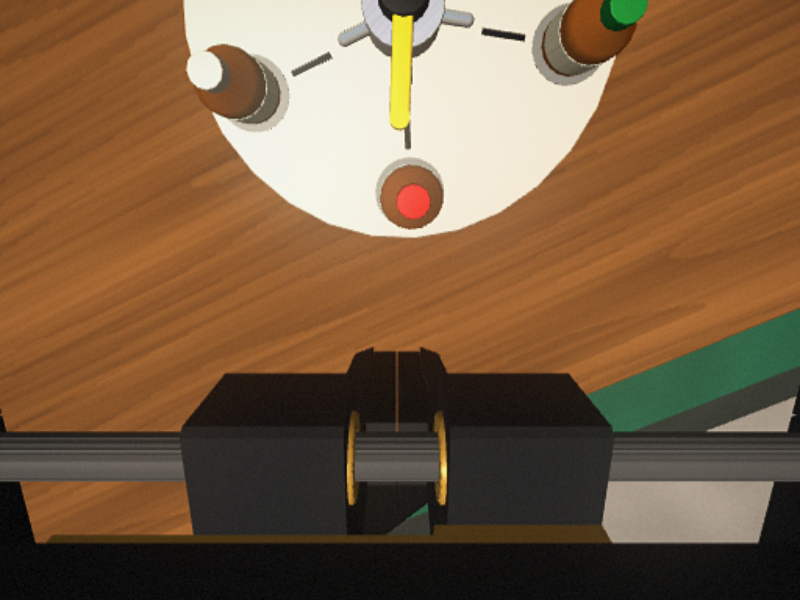

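The pointer runs from the hub at (403,5) to its end at (400,128), a few degrees short of the red cap at (414,201).

```bash
cat > fin.py <<'E'
import sys
from w import *
im=cv2.imread(sys.argv[1]);P,d,L=meas(im)
q,C=blob(im,(0,150,80),(8,255,255),.112,(264,128),25)
d=d*np.sign(d@(C-P.mean(0)));a=np.arctan2(d[1],d[0]);m=P.mean(0)
print("arm",a,m,L,"red",q,C)
for c in([.5655,-.0105],[.5665,-.0095],[.564,-.0115]):
    c=np.array(c);print("red ang",np.arctan2(*(C-c)[::-1]),"arm ang via c",np.arctan2(*(m-c)[::-1]))
print("miss at bottle axis (line from arm)",(C-m)@np.array([-d[1],d[0]]))
E
python3 fin.py pics/f.png
```

```text
arm -0.4714321567638832 [ 0.61022312 -0.03314048] [0.01345542 0.06893392] red (np.float64(264.15503875968994), np.float64(128.55555555555554), 11.236202239990234) [ 0.68964642 -0.06171795]
red ang -0.391287577103529 arm ang via c -0.46862451265749444
red ang -0.4010499710400141 arm ang via c -0.4956643391264538
red ang -0.3802276785296036 arm ang via c -0.43786460387413983
miss at bottle axis (line from arm) 0.010610897467507738
```

Call:
play_rows --translation '[[0.04,-0.01,0.02],[0.04,-0.02,0.02],[0.04,-0.01,0.02],[0,0,0.05],[0,0,0.05],[0,0,0.05],[0,0,0],[0,0.01,0],[0,0,0],[0,0,0]]' --delta_rot '[[0,0,0],[0,0,0],[0,0,0],[0,0,0],[0,0,0],[0,0,0],[0,0,0],[0,0,0],[0,0,0],[0,0,0]]' --grip '[-1,-1,-1,-1,-1,-1,-1,-1,-1,-1]'

```text
clock: 12.32
tool_pos: [0.6087, -0.0662, 0.1359]
eef_rot: [0.22, 0.976, 0.0, 0.001]
contact_force: [-0.3, 0.1, -1.3]
opening: 0.004
finger_force: 0.0
```

```bash
python3 chk.py
```

```text
12.325 [ 0.6087 -0.0662  0.1359] yaw 2.698 f [-0.3  0.1 -1.3] c in tool [0.0629 0.0318] q [ 0.42  1.   -0.73  1.71  0.9   0.8   0.38]
arm [ 0.596  -0.0287] -0.466 -0.539 [0.016 0.04 ]
```

Call:
play_rows --translation '[[0,0.0045,0],[0,0.004,0],[-0.0008,0.0023,0],[-0.0008,0.0023,0],[0,0,0],[0,0,0]]' --delta_rot '[[0,0,0],[0,0,0],[0,0,-2.1],[0,0,-2.1],[0,0,0],[0,0,0]]' --grip '[-1,-1,-1,-1,-1,-1]'

```text
clock: 13.12
tool_pos: [0.6149, -0.0553, 0.1342]
eef_rot: [0.184, 0.983, 0.0, 0.0]
contact_force: [-0.6, -0.7, -0.1]
opening: 0.006
finger_force: 0.5
```

```bash
python3 chk.py
```

```text
13.125 [ 0.6149 -0.0553  0.1342] yaw 2.771 f [-0.6 -0.7 -0.1] c in tool [0.0623 0.0239] q [ 0.41  1.01 -0.75  1.69  0.91  0.82  0.44]
arm [ 0.5969 -0.0257] -0.404 -0.45 [0.015 0.038]
```

Call:
play_rows --translation '[[0,-0.01,0],[0,-0.01,0],[0,0,-0.05],[0,0,-0.05],[0,0,-0.05],[-0.04,0.01,-0.02],[-0.04,0.02,-0.02],[-0.04,0.01,-0.02],[0,0,0],[0,0,0]]' --delta_rot '[[0,0,0],[0,0,0],[0,0,0],[0,0,0],[0,0,0],[0,0,0],[0,0,0],[0,0,0],[0,0,0],[0,0,0]]' --grip '[-1,-1,-1,-1,-1,-1,-1,-1,-1,-1]'

```text
clock: 14.42
tool_pos: [0.7329, -0.0803, 0.3433]
eef_rot: [0.184, 0.983, -0.0, -0.001]
contact_force: [-0.5, 0.2, -0.0]
opening: 0.005
finger_force: 0.0
```

```bash
python3 - <<'E'
from h import *
im=r.snapshot("wrist");cv2.imwrite("pics/g.png",im)
cv2.imwrite("pics/g2.png",cv2.resize(im,(800,600)))
E
python3 fin.py pics/g.png; python3 chk.py
```

```text
arm -0.41489846019145105 [ 0.61095966 -0.0305682 ] [0.01343187 0.06864835] red (np.float64(255.92467532467532), np.float64(128.02597402597402), 11.180439949035645) [ 0.68916541 -0.0617444 ]
red ang -0.3928406316708807 arm ang via c -0.415721569724534
red ang -0.40264099781951723 arm ang via c -0.4425277293409695
red ang -0.38173335956889515 arm ang via c -0.38571512056965584
miss at bottle axis (line from arm) 0.002993374961067736
14.475 [ 0.7326 -0.0804  0.3433] yaw 2.772 f [-0.1  0.7 -0.1] c in tool [0.1811 0.0049] q [ 0.38  0.93 -0.87  1.09  0.67  1.39  0.82]
arm [ 0.6113 -0.0305] -0.416 -0.411 [0.014 0.069]
```

View pics/g2.png

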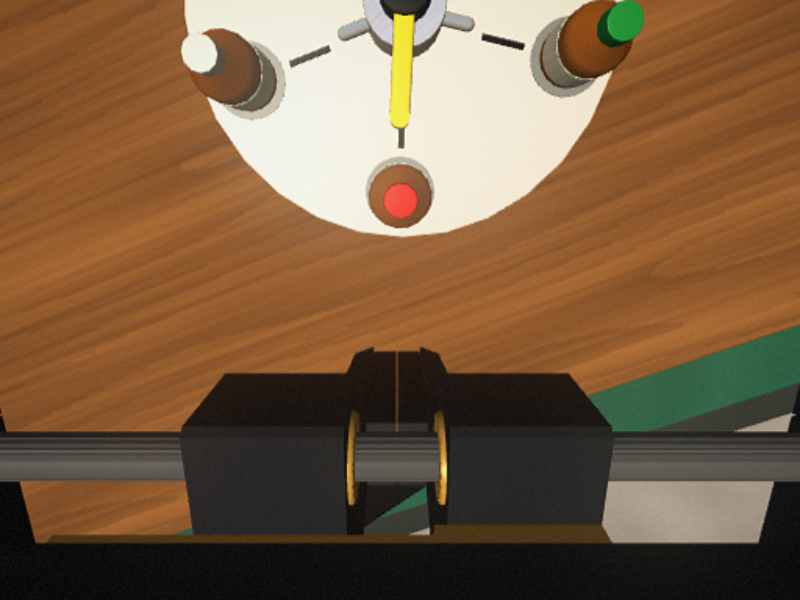

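The hub is at (404,5), the arm end at (400,128) and the red cap at (400,200). It is still about 1.2° short, so I'll give it one small nudge.

Call:
play_rows --translation '[[0.04,-0.01,0.02],[0.04,-0.02,0.02],[0.04,-0.01,0.02],[0,0,0.05],[0,0,0.05],[0,0,0.05],[0,0,0],[0,0.01,0],[0,0.006,0],[0,0.004,0],[-0.0005,0.0013,0],[0,0,0],[0,0,0]]' --delta_rot '[[0,0,0],[0,0,0],[0,0,0],[0,0,0],[0,0,0],[0,0,0],[0,0,0],[0,0,0],[0,0,0],[0,0,0],[0,0,-1.2],[0,0,0],[0,0,0]]' --grip '[-1,-1,-1,-1,-1,-1,-1,-1,-1,-1,-1,-1,-1]'

```text
clock: 16.15
tool_pos: [0.6158, -0.0545, 0.1342]
eef_rot: [0.174, 0.985, -0.0, 0.0]
contact_force: [-0.0, -0.8, 1.3]
opening: 0.004
finger_force: 0.4
```

```bash
python3 chk.py
```

```text
16.15 [ 0.6158 -0.0545  0.1342] yaw 2.792 f [-0.  -0.8  1.3] c in tool [0.0623 0.0241] q [ 0.41  1.01 -0.75  1.69  0.91  0.83  0.46]
arm [ 0.5972 -0.0251] -0.386 -0.432 [0.015 0.038]
```

Call:
play_rows --translation '[[0,-0.01,0],[0,-0.01,0],[0,0,-0.05],[0,0,-0.05],[0,0,-0.05],[-0.04,0.01,-0.02],[-0.04,0.02,-0.02],[-0.04,0.01,-0.02],[0,0,0],[0,0,0]]' --delta_rot '[[0,0,0],[0,0,0],[0,0,0],[0,0,0],[0,0,0],[0,0,0],[0,0,0],[0,0,0],[0,0,0],[0,0,0]]' --grip '[-1,-1,-1,-1,-1,-1,-1,-1,-1,-1]'

```text
clock: 17.45
tool_pos: [0.7343, -0.0768, 0.3432]
eef_rot: [0.173, 0.985, -0.0, -0.001]
contact_force: [-1.1, -0.1, 0.6]
opening: 0.004
finger_force: 0.0
```

```bash
python3 - <<'E'
from h import *
im=r.snapshot("wrist");cv2.imwrite("pics/i.png",im)
E
python3 fin.py pics/i.png; python3 chk.py
```

```text
arm -0.39485521793403144 [ 0.61131299 -0.02969774] [0.01342518 0.06848902] red (np.float64(253.24870466321244), np.float64(128.09326424870466), 11.183073997497559) [ 0.68927694 -0.06180115]
red ang -0.39291322844575205 arm ang via c -0.39681660206059827
red ang -0.4027047203007415 arm ang via c -0.42344566395029803
red ang -0.381815672511228 arm ang via c -0.3671818889297812
miss at bottle axis (line from arm) 0.0003576286517159022
17.5 [ 0.734  -0.077   0.3432] yaw 2.793 f [0.5 0.4 0.2] c in tool [0.1811 0.0049] q [ 0.37  0.93 -0.87  1.08  0.67  1.4   0.84]
arm [ 0.6117 -0.0296] -0.398 -0.393 [0.014 0.069]
```

Call:
play_rows --translation '[[0.034,0.028,0],[0.034,0.028,0],[0.034,0.028,0],[0.034,0.028,0],[0.034,0.028,0],[0.034,0.028,0],[0.034,0.028,0],[0.034,0.028,0],[0,0,0],[0,0,0],[0,0,0]]' --delta_rot '[[0,0,0],[0,0,0],[0,0,0],[0,0,0],[0,0,0],[0,0,0],[0,0,0],[0,0,0],[0,0,0],[0,0,0],[0,0,0]]' --grip '[-1,-1,-1,-1,-1,-1,-1,-1,-1,-1,-1]'

```text
clock: 18.92
tool_pos: [0.5572, 0.225, 0.3438]
eef_rot: [0.175, 0.985, -0.001, 0.0]
contact_force: [0.3, 0.3, 0.4]
opening: 0.009
finger_force: 0.0
```

Run:
```python
from w import *
s=r.get_state();print(s["tool_pos"],s["eef_rot"],s["q"].round(2))
im=r.snapshot("wrist");cv2.imwrite("pics/j.png",im)
print(proj("wrist",[.4347,.27,.078]))
h=cv2.cvtColor(im,cv2.COLOR_BGR2HSV);m=cv2.inRange(h,np.array((105,130,60)),np.array((125,255,255)))
n,l,st,ce=cv2.connectedComponentsWithStats(m)
for i in range(1,n):
    if st[i,4]>60:print(st[i],ce[i].round(1),[atz("wrist",*ce[i],z)[:2].round(4) for z in(.07,.075,.08)])
for t in("start_top",):print([(np.round(d["point"],3).tolist(),round(d["confidence"],2)) for d in r.look_for("wrist",t)])
```

```text
[0.55716487 0.22500624 0.34376541] [ 1.75151688e-01  9.84541125e-01 -8.08818939e-04  6.78872025e-05] [ 0.01  0.74 -0.89  1.57  0.62  1.14  0.2 ]
[254.0033964   45.86249235]
[242  32  25  27 536] [253.9  45.2] [array([0.4328, 0.2706]), array([0.4336, 0.2703]), array([0.4344, 0.27  ])]
[ 259   70   57   54 1473] [287.2  96.9] [array([0.4966, 0.2878]), array([0.4965, 0.2873]), array([0.4964, 0.2867])]
[112 141  20  20 316] [121.3 150.4] [array([0.4863, 0.0817]), array([0.4863, 0.084 ]), array([0.4864, 0.0864])]
[372 194 107  56 219] [426.8 220.4] [array([0.7018, 0.4082]), array([0.6989, 0.4059]), array([0.6959, 0.4037])]
[([0.436, 0.271, 0.086], 0.7)]
```

View pics/j.png

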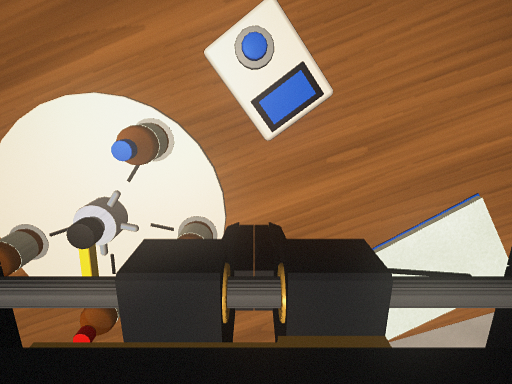

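The wrong-pump look-alike is out of view. The chosen pump's button is at (254,45), which gives (0.434, 0.270), consistent with the side and scene cameras.

Call:
play_rows --translation '[[0.044,0,0],[0.044,0,0],[0.0432,0,0],[0,0,0.045],[0,0,0.045],[0,0,0.045],[0,0,0.03],[0,0,0.015],[0,0,0],[0,0,0]]' --delta_rot '[[0,0,0],[0,0,0],[0,0,0],[0,0,0],[0,0,0],[0,0,0],[0,0,0],[0,0,0],[0,0,0],[0,0,0]]' --grip '[-1,-1,-1,-1,-1,-1,-1,-1,-1,-1]'

```text
clock: 20.27
tool_pos: [0.4337, 0.2724, 0.1652]
eef_rot: [0.174, 0.985, 0.001, 0.001]
contact_force: [0.1, 1.0, -0.3]
opening: 0.007
finger_force: 0.0
```

Call:
play_rows --translation '[[0,0,0.004],[0,0,0.003],[0,0,0.003],[0,0,0],[0,0,0]]' --delta_rot '[[0,0,0],[0,0,0],[0,0,0],[0,0,0],[0,0,0]]' --grip '[-1,-1,-1,-1,-1]'

```text
clock: 20.9
tool_pos: [0.4332, 0.2719, 0.1542]
eef_rot: [0.174, 0.985, -0.0, 0.0]
contact_force: [-0.6, 0.1, -0.5]
opening: 0.002
finger_force: 0.0
```

Call:
play_rows --translation '[[0,0,0.003],[0,0,0.003],[0,0,0.002],[0,0,0.002],[0,0,0],[0,0,0]]' --delta_rot '[[0,0,0],[0,0,0],[0,0,0],[0,0,0],[0,0,0],[0,0,0]]' --grip '[-1,-1,-1,-1,-1,-1]'

```text
clock: 21.65
tool_pos: [0.4331, 0.2718, 0.1443]
eef_rot: [0.174, 0.985, -0.0, 0.0]
contact_force: [-0.6, 0.2, 2.1]
opening: 0.003
finger_force: 1.3
```

Call:
play_rows --translation '[[0,0,0.002],[0,0,0.002],[0,0,0],[0,0,0]]' --delta_rot '[[0,0,0],[0,0,0],[0,0,0],[0,0,0]]' --grip '[-1,-1,-1,-1]'

```text
clock: 22.15
tool_pos: [0.4331, 0.2719, 0.1404]
eef_rot: [0.174, 0.985, -0.0, 0.0]
contact_force: [-1.1, -2.0, 6.2]
opening: 0.004
finger_force: 3.5
```

Call:
play_rows --translation '[[0,0,0.001],[0,0,0.001],[0,0,0],[0,0,0]]' --delta_rot '[[0,0,0],[0,0,0],[0,0,0],[0,0,0]]' --grip '[-1,-1,-1,-1]'

```text
clock: 22.65
tool_pos: [0.433, 0.2719, 0.1401]
eef_rot: [0.174, 0.985, -0.0, 0.001]
contact_force: [-3.6, -4.6, 25.1]
opening: 0.005
finger_force: 12.3
```

```bash
python3 -c "
from h import *
s=r.get_state();print(s)"
```

```text
{'clock': 22.65, 'q': array([-0.27762019,  0.88658575, -0.63170206,  2.01653391,  0.99319461,
        0.58011092, -0.39704674]), 'qd': array([ 4.62879887e-05,  2.43015631e-04, -4.19856705e-04, -1.22188846e-03,
       -1.65789698e-03,  1.37799461e-03, -1.16733105e-03]), 'joint_torque': array([-1.01862598e+00, -3.80070019e+01, -5.24397209e+00, -6.88025415e+00,
        6.63797949e-01, -1.47839896e+00,  7.49523839e-03]), 'tool_pos': array([0.43301591, 0.27192074, 0.14011812]), 'eef_rot': array([ 1.73514877e-01,  9.84830656e-01, -1.02899163e-04,  1.07470163e-03]), 'contact_force': array([-3.64875436, -4.56570124, 25.05921556]), 'moment': array([-0.96920256,  0.63432806, -0.0226438 ]), 'finger_force': 12.251408984593581, 'opening': 0.005042785797981164}
```

The force rose to 25 N with no further travel, so the button is fully down. I'll release it and verify.

Call:
play_rows --translation '[[0,0,-0.004],[0,0,-0.01],[0,0,-0.03],[0,0,-0.05],[0,0,-0.05],[-0.04,0,-0.03],[-0.045,0,-0.03],[-0.045,0,0],[0,0,0],[0,0,0]]' --delta_rot '[[0,0,0],[0,0,0],[0,0,0],[0,0,0],[0,0,0],[0,0,0],[0,0,0],[0,0,0],[0,0,0],[0,0,0]]' --grip '[-1,-1,-1,-1,-1,-1,-1,-1,-1,-1]'

```text
clock: 23.9
tool_pos: [0.5544, 0.2278, 0.3419]
eef_rot: [0.173, 0.985, 0.0, -0.001]
contact_force: [-0.5, 0.4, 0.0]
opening: 0.006
finger_force: 0.0
```

Run:
```python
from h import *
cv2.imwrite("pics/k.png",r.snapshot("scene"));b=r.snapshot("side");cv2.imwrite("pics/l.png",b)
cv2.imwrite("pics/l2.png",np.hstack([cv2.resize(cv2.imread("pics/k.png")[160:280,150:370],(400,300)),cv2.resize(b[130:310,140:360],(400,300))]))
```

```text
(no output)
```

View pics/l2.png

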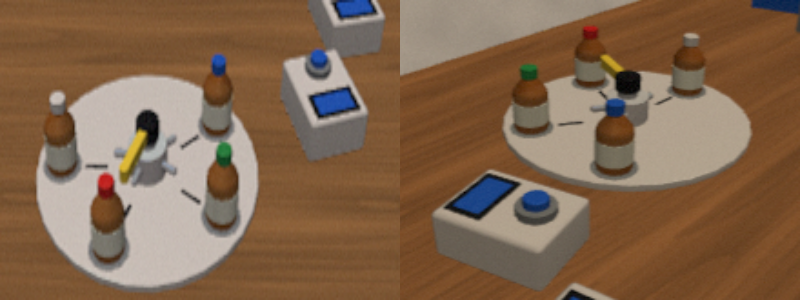

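All four bottles are standing. The pointer runs from the hub at (147,122) to its end at (125,175), towards the red bottle, and the button at (537,200) is up again. Handing in.

```bash
python3 -c "
from plant import r
print(r.finish_job())"
```

```text
the job is handed in; nothing more can be done
None
```

The job is handed in: the pointer lines up with the red-capped bottle (about 0.4 mm off its axis as measured), then the start button was pressed fully down and came back up, and all four bottles are still standing on their stands.

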